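Lock the cast holder with its pull-up captive screw

TASK

One of the two model holders on the bench carries a plaster cast, and its spring-loaded wing screw is still sunk in its slot. Pull that screw straight up against its spring until its cross pin is clear of the slot, turn it clockwise (seen from above) a full quarter turn so that the pin runs onto the thread, then let go so that the screw stays up, caught by the thread. Leave the screw of the empty holder alone.

Things in the scene. Friction and masses are not known exactly. Their poses are not given: they have to be found in the camera images.
- cast_holder_wing (a point): Centre of the steel wing, on the axis of the screw beside the cast: an upright bar 42 mm long (along x), 12 mm thick (along y, grip it here), 28 mm high (14 mm above and below). Sunk, it is 68 mm above the bench; the nut under it ends 37 mm above the bench. The cast (66 x 70 mm, top 64 mm above the bench) stands 105 mm from it along its +x while sunk.
- cast_holder_lift (a joint): How far that screw is pulled up, m: 0 sunk (start), 0.030 top stop. Its spring pulls down, 3 N at 0 to 7.5 N at 0.030. Below about 0.015 the slot stops it turning (a few degrees of play); pull to 0.020-0.027, then turn. Let go unturned, it snaps back; let go turned, its pin rests on the thread at about 0.015-0.018.
- cast_holder_turn (a joint): How far that screw is turned, rad: 0 with the pin in line with the slot (start), growing clockwise seen from above, stop at 1.55. The thread carries the pin from about 0.4 rad on; turn it about 1.5.
- spare_holder_wing (a point): Centre of the wing of the identical screw on the identical but empty holder (bare round seat). To be left alone. Both holders are grey plates 190 x 84 x 12 mm fixed to the bench; their positions and yaw vary, and which one stands left.

How it is judged:
On the way:
1. the cast holder's screw is pulled up out of its slot, not yet turned (value of joint cast_holder_lift above 0.014 m and value of joint cast_holder_turn below 0.4 rad), for 0.1 s.
At the end, for the whole second after the job is handed in: the cast holder's screw is turned more than 1.05 rad (60 degrees) clockwise and, let go, stays caught on the thread, 12 to 22 mm above its sunk place; the empty holder's screw is where it was (within 6 mm) (value of joint cast_holder_turn above 1.05 rad and value of joint cast_holder_lift between 0.012 and 0.022 m and distance of spare_holder_wing from where it was at the start of the episode below 0.006 m); the robot touches nothing.
It fails at once if the empty holder's screw is pulled up (distance of spare_holder_wing from where it was at the start of the episode above 0.012 m).
It also fails if it takes over 38 s, if anything falls off the work surface, if the arm or the gripper's body presses on something with over 40 N, if the wrist force passes 120 N, or if a joint passes its speed limit or range.

ROBOT

A 7-joint arm with a two-finger parallel gripper is mounted at the origin on a cart in front of the work surface, level with it; the furniture and walls round the work are solid. World frame = base frame: x ahead of the robot, y to its left, z up, the work surface at z = 0. Lengths are in m, angles in rad, forces in N, time in s.
With the tool pointing down it reaches from about 0.425 to 0.875 m from the base axis. Payload 4.7 kg.
Tool frame: the origin (TCP) lies where the fingers leave the gripper's body, on its centre line; the fingertips stand 70 mm ahead of it and the grasp point (between the pads) lies 51 mm ahead of it; z points along the fingers, y is the line along which they close (so a half turn about z gives the same grasp; the last joint's range is limited). The gripper opens to 87 mm and grips with 3 to 60 N. Pads are 19 mm wide; open, the fingers measure 117 mm over their backs; the gripper's body (75 mm by 190 mm) begins 51 mm behind the grasp point.
Start: joints at [1.25, 0.321, -0.07, 1.45, 0.023, 1.371, -0.057], TCP at [0.214, -0.614, 0.292] pointing down, gripper open.
Joint ranges: [-2.86, 2.86], [-0.3, 2.09], [-1.38, 1.24], [0.06, 2.45], [-1.56, 4.7], [0.09, 2.05], [-2.69, 2.69]. Speed limits (rad/s): [2.57, 2.57, 3.14, 3.14, 3.14, 3.14, 3.14].

INTERFACE

Orientations are given as a rotation vector (axis times angle).
In Python, from bench import get_state, get_image, get_calibration, close_job gives the robot as it stands.
- The arm moves only by the tool send_rows, never from a script. Its argument "rows" is a list of rows, each an object of numbers: "hand": the finger opening in mm, from 0 to 87; "x", "y", "z": the shift along the world's x, y, z in mm; "roll": the turn about the world's z in degrees. A call has 1 to 10 rows; each row shifts and turns the commanded pose from where the row before left it; what a row does not reach is not made up. A row lasts 1/10 s, in which the tool goes at most 50 mm and 8.59 degrees, less where a joint would pass 70% of its speed; a pose out of reach is approached as far as the arm can. A call is refused whole if a number of a shift passes 50 or a number of a turn 8.59, either way. A call with a gripper value outside its range is refused whole. The fingers move at their own pace and stop on an object; "force" is the grip in N (left out, the last holds). Time passes only in rows, so rows that do not move let the fingers close. It gives the time, the measured TCP pose, the force, the opening and the grip force at its end, in the units of the state.
- get_state(): the state, without advancing time (a new reading comes with each control period).
- get_image(name): name is "scene" or "top"; returns the picture (420x560x3 uint8, blue, green, red); there is no depth.
- get_calibration(name): a dict with "mtx" (3x3 intrinsics, pixels), "world_from_camera" (4x4, takes a point from camera to world coordinates). Camera axes: x right, y down, z forward; pixel columns grow to the right and rows downward; lengths in m; the calibration is good to about 2 mm. A picture is of the moment at which its call begins. get_calibration takes no time and is no camera call.
- close_job(): hands the job in; it is judged then, once.
The state is a dict: "time": time; "joint_positions": joint angles; "qd": joint speeds; "joint_torque": joint torques, N m; "position": TCP position; "tool_rot": TCP orientation; "ft_force": force on the tool from outside, world axes, zero at the start; "torque": the same for the moment, N m; "grip_width": opening from 0.0 (shut) to 1.0 (fully open); "grip_force": force on a finger pad.
Only numpy, scipy, OpenCV 4.12 (cv2) and the standard library are available. Lean on these libraries where they do the work, as an engineer would, in place of code of your own. Each camera call takes 0.05 s, during which the arm holds its last target. There are 200 camera calls.

## Working session

There is one attempt and no reset: what is moved stays moved. The work goes in short steps, Python scripts to look and compute and a tool call to move; the robot and the scene stay as the last step left them, time stands still between calls to the robot, and variables do not carry over. Pictures are saved under pics/ and viewed, at most 10 in all, crops included, and the job is handed in when it is done.

Besides the shell and the picture viewer there is one more tool, called after "Call:" as name([rows], argument=value, ...), one row to a line, values as JSON. send_rows: Moves the arm, as the interface text tells. Its arguments: {"type":"object","properties":{"rows":{"type":"array","items":{"type":"object","properties":{"hand":{"type":"number"},"x":{"type":"number"},"y":{"type":"number"},"z":{"type":"number"},"roll":{"type":"number"}}}},"force":{"type":"number"}},"required":["rows"]}

```bash
mkdir -p pics; python3 - <<'E'
from bench import *
import cv2
for n in("scene","top"):
    cv2.imwrite(f"pics/{n}0.png",get_image(n)); c=get_calibration(n); print(c["mtx"],c["world_from_camera"])
s=get_state(); print(s["time"],s["position"],s["tool_rot"],s["grip_width"])
E
```

```text
[[419.54505789   0.         275.31218485]
 [  0.         419.54505789 209.90231084]
 [  0.           0.           1.        ]] [[-0.73183267 -0.37765712  0.5672707   0.03517848]
 [-0.68127862  0.38498303 -0.62261345  0.5361317 ]
 [ 0.01674481 -0.84211826 -0.53903288  0.53491905]
 [ 0.          0.          0.          1.        ]]
[[416.55199772   0.         278.93083633]
 [  0.         416.55199772 209.14213719]
 [  0.           0.           1.        ]] [[ 0.00241936 -0.99930763  0.03712691  0.47441344]
 [-0.99943404 -0.00366202 -0.03343927  0.01452162]
 [ 0.03355208 -0.03702499 -0.99875092  0.9389273 ]
 [ 0.          0.          0.          1.        ]]
0.1 [ 0.21340946 -0.61356378  0.29126465] [-3.09601179e+00 -5.23181286e-01  5.62744284e-04] 0.9973955976585412
```

View pics/top0.png

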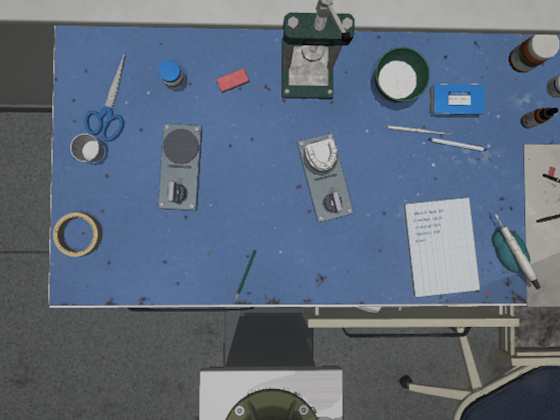

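View pics/scene0.png

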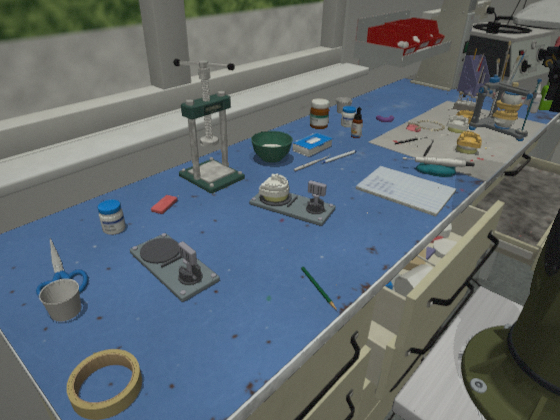

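Both views show that the cast holder is the right one in the top view: cast at (321,155), wing at about (334,202). The spare wing is at about (176,190). I'll enlarge the cast wing in both views.

```bash
python3 - <<'E'
import cv2,numpy as np
a=cv2.imread("pics/top0.png")[130:230,290:365]; b=cv2.imread("pics/scene0.png")[165:230,240:345]
A=cv2.resize(a,None,fx=6,fy=6,interpolation=cv2.INTER_CUBIC)
B=cv2.resize(b,None,fx=7.5,fy=7.5,interpolation=cv2.INTER_CUBIC)
cv2.imwrite("pics/topc.png",A);cv2.imwrite("pics/scec.png",B);print(A.shape,B.shape)
E
```

```text
(600, 450, 3) (488, 788, 3)
```

View pics/topc.png

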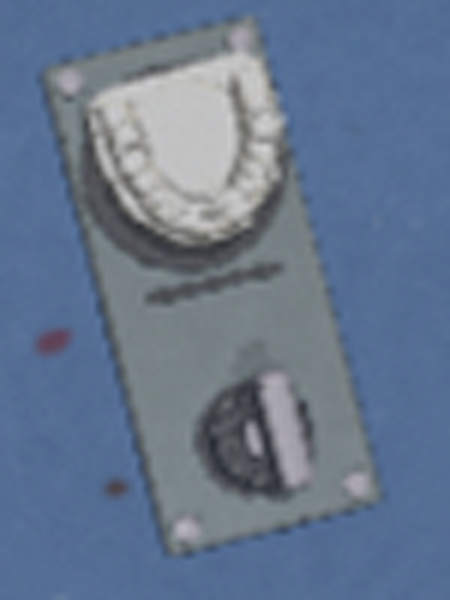

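View pics/scec.png

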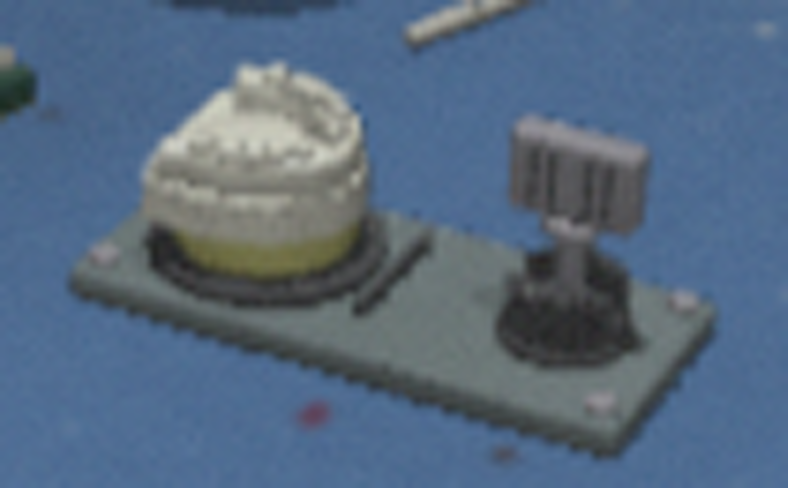

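The top crop shows the wing's top face as a light strip with ends at (273,373) and (295,488), and plate corners at (45,75), (258,15), (382,495) and (168,555). In the scene crop the wing is centred at about (578,175).

```bash
cat > h.py <<'E'
import numpy as np
from bench import get_calibration
def ray(n,u,v,z):
    c=get_calibration(n);T=np.array(c["world_from_camera"])
    d=T[:3,:3]@np.linalg.solve(np.array(c["mtx"]),[u,v,1]);o=T[:3,3]
    return o+d*(z-o[2])/d[2]
def proj(n,p):
    c=get_calibration(n);T=np.array(c["world_from_camera"])
    q=np.array(c["mtx"])@(T[:3,:3].T@(np.array(p)-T[:3,3]));return q[:2]/q[2]
E
python3 - <<'E'
from h import *
f=lambda p,s,o:((np.array(p)+.5)/s-.5+o)
W=[ray("top",*f(p,6,(290,130)),.082) for p in((273,373),(295,488))]
C=[ray("top",*f(p,6,(290,130)),.012) for p in((45,75),(258,15),(382,495),(168,555))]
w=(W[0]+W[1])/2;print("wing",w,"len",np.linalg.norm(W[0]-W[1]),"yaw",np.degrees(np.arctan2(*(W[0]-W[1])[1::-1])))
far=(C[0]+C[1])/2;near=(C[2]+C[3])/2;d=far-near
print("plate",(far+near)/2,np.linalg.norm(d),np.linalg.norm(C[0]-C[1]),"yaw",np.degrees(np.arctan2(d[1],d[0])))
u=d/np.linalg.norm(d);v=np.array([-u[1],u[0],0]);r=w-(far+near)/2;print("rel",r@u,r@v)
w2=w.copy();w2[2]=.068
print("proj scene crop",(proj("scene",w2)-[240,165]+.5)*7.5, "scene at z.068",ray("scene",*f((578,175),7.5,(240,165)),.068))
from scipy.spatial.transform import Rotation as R
from bench import get_state
print(R.from_rotvec(get_state()["tool_rot"]).as_matrix().round(3))
E
```

```text
wing [ 0.52290488 -0.13427649  0.082     ] len 0.04042122329422949 yaw 10.726681718565247
plate [ 0.58146893 -0.1200122   0.012     ] 0.1855807845438265 0.0834831640851197 yaw 14.369289300146443
rel -0.060271935511403654 0.0007158304971906425
proj scene crop [574.61954277 177.19949057] scene at z.068 [ 0.52271377 -0.13591501  0.068     ]
[[ 0.944  0.329 -0.001]
 [ 0.329 -0.944  0.002]
 [-0.    -0.002 -1.   ]]
```

Call:
send_rows([
  {"x": 15,"y": 23,"roll": 8.5,"hand": 70},
  {"x": 15,"y": 23,"roll": 8.5},
  {"x": 15,"y": 23,"roll": 8.5},
  {"x": 15,"y": 23,"roll": 8.5},
  {"x": 15,"y": 23,"roll": 8.5},
  {"x": 15,"y": 23,"roll": 8.5},
  {"x": 15,"y": 23,"roll": 8.5},
  {"x": 15,"y": 23,"roll": 8.5},
  {"x": 15,"y": 23,"roll": 8.5},
  {"x": 15,"y": 23,"roll": 8.5},
])

```text
schema error: expected keys hand, x, y, z, roll
```

Call:
send_rows([
  {"x": 15,"y": 23,"roll": 8.5},
  {"x": 15,"y": 23,"roll": 8.5},
  {"x": 15,"y": 23,"roll": 8.5},
  {"x": 15,"y": 23,"roll": 8.5},
  {"x": 15,"y": 23,"roll": 8.5},
  {"x": 15,"y": 23,"roll": 8.5},
  {"x": 15,"y": 23,"roll": 8.5},
  {"x": 15,"y": 23,"roll": 8.5},
  {"x": 15,"y": 23,"roll": 8.5},
  {"x": 9,"y": 18,"roll": 8.5},
  {"roll": 0},
])

```text
schema error: expected keys hand, x, y, z, roll
```

Call:
send_rows([
  {"x": 15,"y": 23,"z": 0,"roll": 8.5,"hand": 70},
  {"x": 15,"y": 23,"z": 0,"roll": 8.5,"hand": 70},
  {"x": 15,"y": 23,"z": 0,"roll": 8.5,"hand": 70},
  {"x": 15,"y": 23,"z": 0,"roll": 8.5,"hand": 70},
  {"x": 15,"y": 23,"z": 0,"roll": 8.5,"hand": 70},
  {"x": 15,"y": 23,"z": 0,"roll": 8.5,"hand": 70},
  {"x": 15,"y": 23,"z": 0,"roll": 8.5,"hand": 70},
  {"x": 15,"y": 23,"z": 0,"roll": 8.5,"hand": 70},
  {"x": 15,"y": 23,"z": 0,"roll": 8.5,"hand": 70},
  {"x": 15,"y": 23,"z": 0,"roll": 8.5,"hand": 70},
])

```text
time: 1.1
position: [0.3639, -0.3828, 0.2919]
tool_rot: [-1.922, -2.484, -0.0]
ft_force: [-0.1, 0.0, 0.9]
grip_width: 0.804
grip_force: 0.0
```

Call:
send_rows([
  {"x": 15,"y": 23,"z": 0,"roll": 8.5,"hand": 70},
  {"x": 15,"y": 23,"z": 0,"roll": 8.5,"hand": 70},
  {"x": 15,"y": 23,"z": 0,"roll": 8.5,"hand": 70},
  {"x": 15,"y": 23,"z": 0,"roll": 8.5,"hand": 70},
  {"x": 15,"y": 23,"z": 0,"roll": 8.5,"hand": 70},
  {"x": 15,"y": 23,"z": 0,"roll": 8.5,"hand": 70},
  {"x": 15,"y": 23,"z": 0,"roll": 8.5,"hand": 70},
  {"x": 15,"y": 23,"z": 0,"roll": 8.5,"hand": 70},
  {"x": 15,"y": 23,"z": 0,"roll": 8.5,"hand": 70},
  {"x": 15,"y": 23,"z": 0,"roll": 8.5,"hand": 70},
])

```text
time: 2.1
position: [0.5138, -0.1529, 0.2919]
tool_rot: [0.261, -3.13, -0.0]
ft_force: [-0.8, 0.4, 0.3]
grip_width: 0.806
grip_force: 0.0
```

```bash
cat > st.py <<'E'
import numpy as np
from bench import get_state
from scipy.spatial.transform import Rotation as R
s=get_state();M=R.from_rotvec(s["tool_rot"]).as_matrix()
print(s["time"],"pos",np.round(s["position"],4),"grasp",np.round(s["position"]+.051*M[:,2],4),"ydir",np.degrees(np.arctan2(M[1,1],M[0,1])).round(2),"z",M[:,2].round(3))
print("q",np.round(s["joint_positions"],2),"F",np.round(s["ft_force"],2),np.round(s["torque"],2),"w",s["grip_width"]*87,s["grip_force"])
E
python3 st.py
```

```text
2.1 pos [ 0.5138 -0.1529  0.2919] grasp [ 0.5138 -0.1529  0.2409] ydir 99.53 z [-0.001  0.    -1.   ]
q [ 0.86  0.12 -0.67  1.71  0.08  1.33  1.92] F [-0.77  0.37  0.29] [ 0.06 -0.19 -0.  ] w 70.13617343607855 0.0
```

Call:
send_rows([
  {"x": 9,"y": 18,"z": 0,"roll": 4.5,"hand": 50},
  {"x": 0,"y": 0,"z": -40,"roll": 0,"hand": 50},
  {"x": 0,"y": 0,"z": -40,"roll": 0,"hand": 50},
  {"x": 0,"y": 0,"z": -30,"roll": 0,"hand": 50},
  {"x": 0,"y": 0,"z": 0,"roll": 0,"hand": 50},
])

```text
time: 2.6
position: [0.5193, -0.1353, 0.1778]
tool_rot: [0.374, -3.111, -0.007]
ft_force: [-2.2, -0.3, -0.2]
grip_width: 0.581
grip_force: 0.0
```

```bash
python3 st.py; python3 - <<'E'
from bench import *
import cv2
b=get_image("scene")[120:230,220:370]
cv2.imwrite("pics/s1.png",cv2.resize(b,None,fx=5,fy=5,interpolation=cv2.INTER_CUBIC))
E
```

```text
2.6 pos [ 0.5193 -0.1353  0.1778] grasp [ 0.5189 -0.1351  0.1268] ydir 103.7 z [-0.009  0.003 -1.   ]
q [ 0.81  0.24 -0.68  1.85  0.16  1.12  1.89] F [-2.23 -0.26 -0.16] [ 0.09 -0.05 -0.02] w 50.5722842457975 0.0
```

View pics/s1.png

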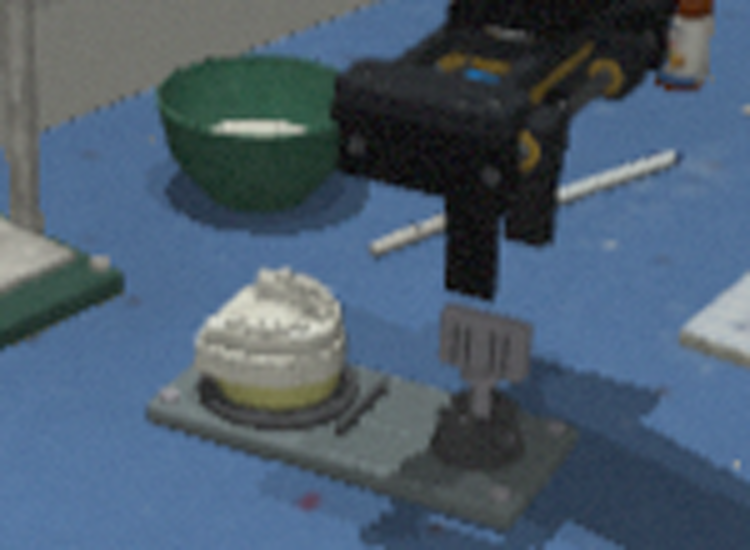

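The fingers straddle the wing, with tips at (470,297) and (530,243) and the wing top at (488,318). I'll descend.

Call:
send_rows([
  {"x": 0,"y": 0,"z": -20,"roll": 0,"hand": 50},
  {"x": 0,"y": 0,"z": -20,"roll": 0,"hand": 50},
  {"x": 0,"y": 0,"z": -16,"roll": 0,"hand": 50},
  {"x": 0,"y": 0,"z": 0,"roll": 0,"hand": 50},
  {"x": 0,"y": 0,"z": 0,"roll": 0,"hand": 50},
])

```text
time: 3.15
position: [0.5232, -0.136, 0.1273]
tool_rot: [-0.374, 3.118, -0.001]
ft_force: [0.3, -0.1, -0.4]
grip_width: 0.577
grip_force: 0.0
```

```bash
python3 st.py; python3 - <<'E'
from bench import *
import cv2
b=get_image("scene")[140:230,250:370]
cv2.imwrite("pics/s2.png",cv2.resize(b,None,fx=6,fy=6,interpolation=cv2.INTER_CUBIC))
E
```

```text
3.15 pos [ 0.5232 -0.136   0.1273] grasp [ 0.5233 -0.1361  0.0763] ydir 103.68 z [ 0.001 -0.    -1.   ]
q [ 0.79  0.3  -0.66  1.89  0.22  1.02  1.84] F [ 0.3  -0.11 -0.37] [ 0.11 -0.17 -0.  ] w 50.17798035666543 0.0
```

View pics/s2.png

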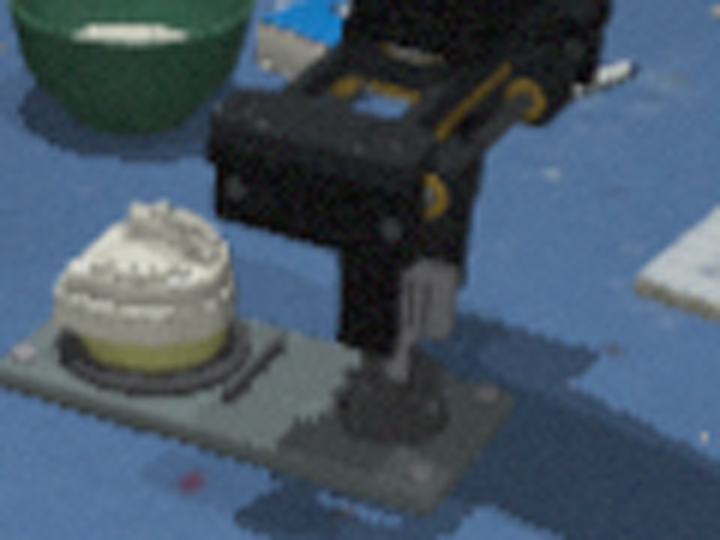

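The wing, around (430,300), stands between the fingers. I'll drop 4 mm more and close.

Call:
send_rows([
  {"x": 0,"y": 0,"z": -4,"roll": 0,"hand": 25},
  {"x": 0,"y": 0,"z": 0,"roll": 0,"hand": 8},
  {"x": 0,"y": 0,"z": 0,"roll": 0,"hand": 8},
  {"x": 0,"y": 0,"z": 0,"roll": 0,"hand": 8},
  {"x": 0,"y": 0,"z": 0,"roll": 0,"hand": 8},
  {"x": 0,"y": 0,"z": 0,"roll": 0,"hand": 8},
], force=40)

```text
time: 3.8
position: [0.5232, -0.1353, 0.1238]
tool_rot: [-0.375, 3.119, 0.0]
ft_force: [-5.7, 4.7, 10.5]
grip_width: 0.14
grip_force: 18.0
```

```bash
python3 st.py
```

```text
3.8 pos [ 0.5232 -0.1353  0.1238] grasp [ 0.5232 -0.1353  0.0728] ydir 103.71 z [ 0.001  0.    -1.   ]
q [ 0.79  0.31 -0.66  1.89  0.22  1.01  1.84] F [-5.67  4.66 10.51] [1.26 1.17 0.05] w 12.192914391989085 17.98668359289877
```

Call:
send_rows([
  {"x": 0,"y": 0,"z": 0,"roll": 0,"hand": 8},
  {"x": 0,"y": 0,"z": 0,"roll": 0,"hand": 8},
  {"x": 0,"y": 0,"z": 4,"roll": 0,"hand": 8},
  {"x": 0,"y": 0,"z": 5,"roll": 0,"hand": 8},
  {"x": 0,"y": 0,"z": 5,"roll": 0,"hand": 8},
  {"x": 0,"y": 0,"z": 5,"roll": 0,"hand": 8},
  {"x": 0,"y": 0,"z": 5,"roll": 0,"hand": 8},
  {"x": 0,"y": 0,"z": 0,"roll": 0,"hand": 8},
  {"x": 0,"y": 0,"z": 0,"roll": 0,"hand": 8},
])

```text
time: 4.7
position: [0.5226, -0.1352, 0.1462]
tool_rot: [-0.375, 3.119, 0.002]
ft_force: [2.8, 4.0, -6.7]
grip_width: 0.135
grip_force: 48.8
```

```bash
python3 st.py; python3 - <<'E'
from bench import *
import cv2
b=get_image("scene")[140:230,250:370]
cv2.imwrite("pics/s3.png",cv2.resize(b,None,fx=6,fy=6,interpolation=cv2.INTER_CUBIC))
E
```

```text
4.7 pos [ 0.5226 -0.1352  0.1462] grasp [ 0.5226 -0.1351  0.0952] ydir 103.7 z [ 0.     0.001 -1.   ]
q [ 0.8   0.28 -0.67  1.87  0.19  1.06  1.86] F [ 2.83  4.04 -6.69] [ 1.05 -1.04  0.03] w 11.752604070180396 48.75424072612077
```

View pics/s3.png

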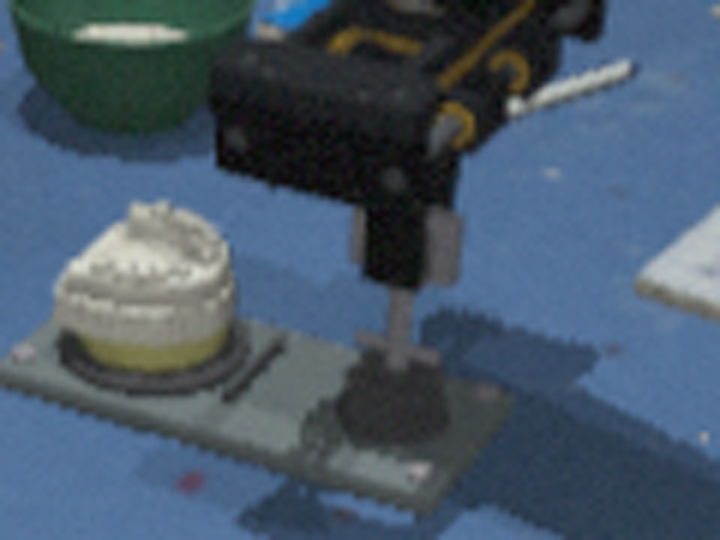

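The cross pin is clear of the nut at (398,348). The lift is 22 mm and the pull of 6.7 N matches the spring. Now I'll turn clockwise.

Call:
send_rows([
  {"x": 0,"y": 0,"z": 0,"roll": -5,"hand": 8},
  {"x": 0,"y": 0,"z": 0,"roll": -8,"hand": 8},
  {"x": 0,"y": 0,"z": 0,"roll": -8,"hand": 8},
  {"x": 0,"y": 0,"z": 0,"roll": -8,"hand": 8},
  {"x": 0,"y": 0,"z": 0,"roll": -8,"hand": 8},
  {"x": 0,"y": 0,"z": 0,"roll": -8,"hand": 8},
  {"x": 0,"y": 0,"z": 0,"roll": -8,"hand": 8},
  {"x": 0,"y": 0,"z": 0,"roll": -8,"hand": 8},
  {"x": 0,"y": 0,"z": 0,"roll": -8,"hand": 8},
  {"x": 0,"y": 0,"z": 0,"roll": -8,"hand": 8},
])

```text
time: 5.75
position: [0.5226, -0.1348, 0.146]
tool_rot: [-1.655, -2.669, -0.002]
ft_force: [3.5, 5.1, -6.5]
grip_width: 0.135
grip_force: 48.7
```

Call:
send_rows([
  {"x": 0,"y": 0,"z": 0,"roll": -7,"hand": 8},
  {"x": 0,"y": 0,"z": 0,"roll": 0,"hand": 8},
  {"x": 0,"y": 0,"z": 0,"roll": 0,"hand": 8},
])

```text
time: 6.05
position: [0.5227, -0.1347, 0.146]
tool_rot: [-1.807, -2.568, -0.002]
ft_force: [3.0, 5.3, -6.9]
grip_width: 0.133
grip_force: 48.7
```

```bash
python3 st.py; python3 - <<'E'
from bench import *
import cv2
b=get_image("scene")[140:230,250:370]
cv2.imwrite("pics/s4.png",cv2.resize(b,None,fx=6,fy=6,interpolation=cv2.INTER_CUBIC))
E
```

```text
6.05 pos [ 0.5227 -0.1347  0.146 ] grasp [ 0.5227 -0.1346  0.095 ] ydir 19.73 z [-0.     0.001 -1.   ]
q [ 0.63  0.24 -0.47  1.88  0.13  1.05  0.45] F [ 3.04  5.3  -6.94] [ 1.11 -0.89 -0.02] w 11.54080563508637 48.65386517252773
```

View pics/s4.png

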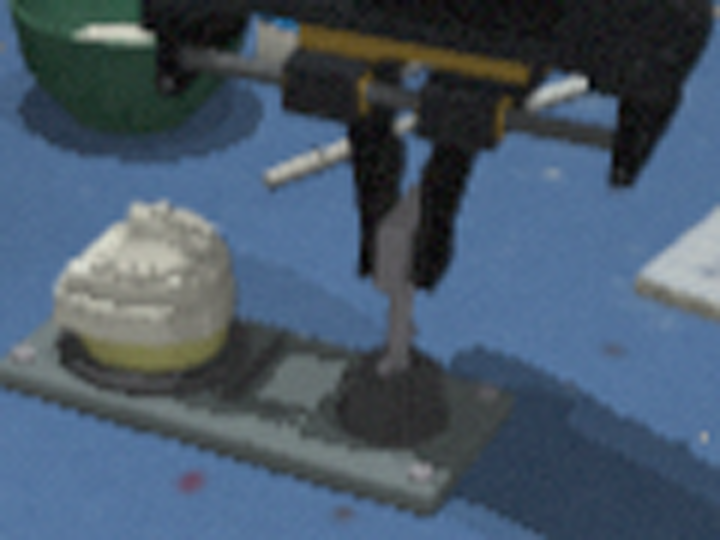

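The wing has turned about 84° and is seen edge-on at (400,240), with the pin along the view at (390,365). I'll ease it down onto the thread, release it and rise.

Call:
send_rows([
  {"x": 0,"y": 0,"z": -2,"roll": 0,"hand": 8},
  {"x": 0,"y": 0,"z": -2,"roll": 0,"hand": 8},
  {"x": 0,"y": 0,"z": -1,"roll": 0,"hand": 8},
  {"x": 0,"y": 0,"z": 0,"roll": 0,"hand": 8},
  {"x": 0,"y": 0,"z": 0,"roll": 0,"hand": 45},
  {"x": 0,"y": 0,"z": 0,"roll": 0,"hand": 45},
  {"x": 0,"y": 0,"z": 0,"roll": 0,"hand": 45},
  {"x": 0,"y": 0,"z": 0,"roll": 0,"hand": 45},
  {"x": 0,"y": 0,"z": 0,"roll": 0,"hand": 45},
])

```text
time: 7.0
position: [0.5225, -0.1365, 0.1415]
tool_rot: [1.81, 2.568, -0.001]
ft_force: [0.9, 0.3, 1.0]
grip_width: 0.478
grip_force: 0.0
```

Call:
send_rows([
  {"x": 0,"y": 0,"z": 20,"roll": 0,"hand": 45},
  {"x": 0,"y": 0,"z": 40,"roll": 0,"hand": 45},
  {"x": 0,"y": 0,"z": 40,"roll": 0,"hand": 45},
  {"x": 0,"y": 0,"z": 20,"roll": 0,"hand": 45},
  {"x": 0,"y": 0,"z": 0,"roll": 0,"hand": 45},
  {"x": 0,"y": 0,"z": 0,"roll": 0,"hand": 45},
  {"x": 0,"y": 0,"z": 0,"roll": 0,"hand": 45},
])

```text
time: 7.7
position: [0.5218, -0.1359, 0.2598]
tool_rot: [-1.808, -2.567, 0.001]
ft_force: [-0.1, 1.1, -0.6]
grip_width: 0.517
grip_force: 0.0
```

```bash
python3 st.py; python3 - <<'E'
from bench import *
import cv2
b=get_image("scene")[130:300,120:370]
cv2.imwrite("pics/s5.png",cv2.resize(b,None,fx=3.2,fy=3.2,interpolation=cv2.INTER_CUBIC))
E
```

```text
7.7 pos [ 0.5218 -0.1359  0.2598] grasp [ 0.5216 -0.1359  0.2088] ydir 19.68 z [-0.002  0.001 -1.   ]
q [ 0.65  0.13 -0.48  1.76  0.06  1.27  0.5 ] F [-0.07  1.12 -0.56] [-0.05 -0.14  0.02] w 44.949736422742745 0.0
```

View pics/s5.png

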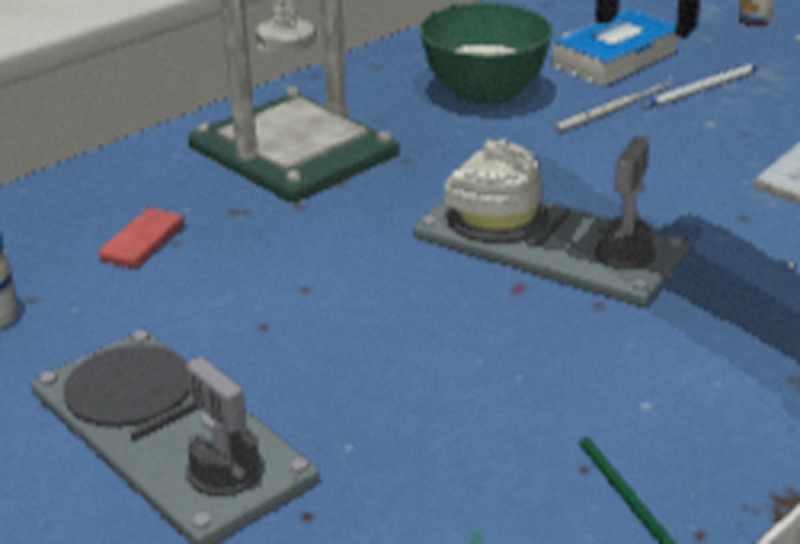

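The cast holder's wing at (632,168) is free, turned edge-on and about 6 px higher than when sunk, which is roughly 15 mm. The spare at (218,400) is unchanged. I'll hand it in.

```bash
python3 -c "
from bench import close_job
print(close_job())"
```

```text
the job is handed in; nothing more can be done
None
```

I handed the job in at about 8 s: the cast holder's screw was pulled up 22 mm, turned about 84° clockwise and let go, and it stays up by about 15 mm (camera estimate) with the arm clear and the spare screw untouched; no verdict was returned.

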